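# Load the watch-parts dryer and start its tab-lock timer

## Robot

A 6-joint arm with a two-finger parallel gripper is mounted at the origin on the work surface. World frame = base frame: x ahead of the robot, y to its left, z up, the work surface at z = 0. Lengths are in m, angles in rad, forces in N, time in s.
With the tool pointing down it reaches from about 0.375 to 0.9 m from the base axis. Payload 3.1 kg.
Tool frame: the origin (TCP) lies between the finger pads; the fingertips stand 17 mm ahead of it and the grasp point (between the pads) lies 2 mm behind it; z points along the fingers, y is the line along which they close (so a half turn about z gives the same grasp; the last joint's range is limited). The gripper opens to 85 mm and grips with 20 to 120 N. Pads are 22 mm wide; open, the fingers measure 114 mm over their backs; the gripper's body (76 mm by 85 mm) begins 54 mm behind the grasp point. The pads swing forward as they close: fully open they stand 13 mm farther back than shut.
Start: joints at [1.048, 0.527, 1.433, -0, 1.181, -0.178], TCP at [0.211, 0.588, 0.248] pointing down, gripper open.
Joint ranges: [-3.08, 3.08], [-0.75, 2.2], [0.22, 2.44], [-1.43, 4.57], [0, 2.65], [-2.85, 2.85]. Speed limits (rad/s): [2.79, 2.79, 3.14, 3.14, 3.14, 3.14].

## Interface

Orientations are given as a unit quaternion [x, y, z, w].
In Python, from station import sense, vision, order gives the robot as it stands.
- The arm moves only by the shell command python3 -m crank 'ROWS' [OPENING] [FORCE]. ROWS is JSON, a list of rows, each an object with "dp": the shift along the world's x, y, z in units of 30 mm (1.0 is 30 mm), a list of three; "angular": the turn, a rotation vector about the world's x, y, z in degrees, a list of three. In form: [{"dp": [dx, dy, dz], "angular": [ax, ay, az]}, ...]. A call has 1 to 20 rows; each row shifts and turns the commanded pose from where the row before left it; what a row does not reach is not made up. A row lasts 1/10 s, in which the tool goes at most 50 mm and 8.59 degrees, less where a joint would pass 70% of its speed; a pose out of reach is approached as far as the arm can. A call is refused whole if a number of a shift passes 1 or a number of a turn 8.59, either way. A call with a gripper value outside its range is refused whole. OPENING is the closure, from 0 (fully open) to 1 (shut), set as the call begins (- or left out, the last holds). The fingers move at their own pace and stop on an object; FORCE is the grip in N (left out, the last holds). Time passes only in rows, so rows that do not move let the fingers close. It gives the time, the measured TCP pose, the force, the opening and the grip force at its end, in the units of the state.
- sense(): the state, without advancing time (a new reading comes with each control period).
- vision.snapshot(name): name is "scene" or "top"; returns a dict with "image" (384x512x3 uint8, blue, green, red), "range_z" (384x512 float32, m along the optical axis (not along the pixel's ray), 0 where there is no reading), "mtx" (3x3 intrinsics, pixels), "pose" (4x4, takes a point from camera to world coordinates). Camera axes: x right, y down, z forward; pixel columns grow to the right and rows downward; lengths in m; the calibration is good to about 2 mm. A picture is of the moment at which its call begins.
- order.sign_off(): hands the job in; it is judged then, once.
The state is a dict: "t": time; "q": joint angles; "qd": joint speeds; "tau": joint torques, N m; "tcp_pos": TCP position; "tool_rot": TCP orientation; "force": force on the tool from outside, world axes, zero at the start; "ft_torque": the same for the moment, N m; "finger_gap": opening from 0.0 (shut) to 1.0 (fully open); "gripper_force": force on a finger pad.
Only numpy, scipy, OpenCV 4.12 (cv2) and the standard library are available. Lean on these libraries where they do the work, as an engineer would, in place of code of your own. Each camera call takes 0.05 s, during which the arm holds its last target. There are 200 camera calls.

## Task

The washed parts cups are still nested in one stack and would never dry: lift them off one at a time without bringing the next cup up with the top one, and set every cup and every steel movement holder gently down in the dryer's tray, one to a cell, upright and roughly in the middle of the cell. When all of them are loaded, pinch both orange tabs of the dial and turn it clockwise to its stop at the green dot, then let go. Leave the loupe, the green puffer and the tweezers where they are.

Things in the scene. Friction and masses are not known exactly. Their poses are not given: they have to be found in the camera images.
- cup1: round tapered aluminium parts cup, open at the top, blue collar; 52 mm high, foot 34 mm across, collar 60 mm across from 37 to 52 mm up, 50 g. Origin: centre of its underside; z up. Bottom of the nested stack, standing on the bench. Grip width 60 mm at the collar, which is the top 15 mm.
- cup2: round tapered aluminium parts cup, open at the top, yellow collar; 52 mm high, foot 34 mm across, collar 60 mm across from 37 to 52 mm up, 50 g. Origin: centre of its underside; z up. Starts nested in the blue cup. Each nested cup sits 16 mm above the one below, on its thick floor, with about 1 mm of play all round: only the collars show, 1 mm apart.
- cup3: round tapered aluminium parts cup, open at the top, red collar; 52 mm high, foot 34 mm across, collar 60 mm across from 37 to 52 mm up, 50 g. Origin: centre of its underside; z up. Starts nested in the yellow cup. Fingers that reach more than 15 mm below the top rim also grip the next collar down: grip the top collar only and lift straight up.
- cup4: round tapered aluminium parts cup, open at the top, green collar; 52 mm high, foot 34 mm across, collar 60 mm across from 37 to 52 mm up, 50 g. Origin: centre of its underside; z up. Starts nested in the red cup, on top of the stack. It may be absent.
- holder1: round steel movement holder, 50 mm across, 40 mm high, a brass disc in the recess of its top, 140 g, standing loose on the bench; origin: centre of its underside, z up. One to three of them are present. It may get knocked aside.
- holder2: round steel movement holder, 50 mm across, 40 mm high, a brass disc in the recess of its top, 140 g, standing loose on the bench; origin: centre of its underside, z up. One to three of them are present. It may get knocked aside.
- holder3: round steel movement holder, 50 mm across, 40 mm high, a brass disc in the recess of its top, 140 g, standing loose on the bench; origin: centre of its underside, z up. One to three of them are present. It may get knocked aside.
- dryer: fixed white dryer, 210 (x) by 430 (y) by 40 mm; it carries at its -y end an aluminium tray of 6 square cells (2 across x, 3 across y; 84 mm inside, 88 mm apart; outer walls 24 mm and dividers about 21 mm above the deck) and at its +y end the dial. Origin: centre of its underside; deck at 40 mm.
- cell0 (a point): centre of the floor of tray cell 0 (44 mm above the bench); near (-x) row, number 1 of 3 from the -y end
- cell1 (a point): centre of the floor of tray cell 1 (44 mm above the bench); near (-x) row, number 2 of 3 from the -y end
- cell2 (a point): centre of the floor of tray cell 2 (44 mm above the bench); near (-x) row, number 3 of 3 from the -y end
- cell3 (a point): centre of the floor of tray cell 3 (44 mm above the bench); far (+x) row, number 1 of 3 from the -y end
- cell4 (a point): centre of the floor of tray cell 4 (44 mm above the bench); far (+x) row, number 2 of 3 from the -y end
- cell5 (a point): centre of the floor of tray cell 5 (44 mm above the bench); far (+x) row, number 3 of 3 from the -y end
- dial (a joint): timer dial turning about the vertical: 0 = off (pointer at the red dot), grows clockwise seen from above to the hard stop at 1.2 rad (green dot). A grey bar with two orange spring tabs. At 0 the tabs catch on red stops (12 mm above the deck) and it cannot turn; with both tabs held in it turns easily (0.06 N m). It stays where it is left.
- dial_top (a point): centre of the dial's top, 39 mm above the deck, on the turning axis. Its x axis runs from tab to tab (along the dryer's x at 0): outer faces at x = +-29.5 mm (59 mm apart), 16 mm wide, 3 to 39 mm above the deck. Each tab pushes in 10 mm (2 to 6 N; then 39 mm apart); the dial is free with both in by over 5 mm. Keep fingertips 14 mm or more above the deck, clear of the stops.
- tab1 (a joint): travel of the orange tab on the dial's +x side: 0 = out, 0.010 m = fully pinched in; springs back
- tab2 (a joint): travel of the orange tab on the dial's -x side: 0 = out, 0.010 m = fully pinched in; springs back
- loupe: black eye loupe, 28 mm across, 30 mm high, standing among the parts; origin: centre of its underside. To be left alone
- blower: green rubber puffer ball, 56 mm across, 58 mm high with a thin black nozzle on top to 85 mm; origin: its lowest point. To be left alone
- tweezers: brass tweezers lying flat, 125 mm long, 10 mm wide, 5 mm thick; origin: middle of its underside, x along it. To be left alone
Not all that is in view belongs to the job. Leave any purple look-alike of the holder3 alone.

How it is judged:
On the way, in this order (a step that is already met when the one before it is completed fails the run):
1. every cup and holder stands upright in its own cell of the tray ((horizontal distance between cup1 and cell0 below 0.0245 m or horizontal distance between cup1 and cell1 below 0.0245 m or horizontal distance between cup1 and cell2 below 0.0245 m or horizontal distance between cup1 and cell3 below 0.0245 m or horizontal distance between cup1 and cell4 below 0.0245 m or horizontal distance between cup1 and cell5 below 0.0245 m) and z of cup1 in the frame of dryer between 0.038 and 0.052 m and angle between each of cup1, cup2, cup3, cup4, holder1, holder2, holder3's own z axis and vertical below 0.12 rad and linear speed of each of cup1, cup2, cup3, cup4, holder1, holder2, holder3 below 0.05 m/s and (horizontal distance between cup2 and cell0 below 0.0245 m or horizontal distance between cup2 and cell1 below 0.0245 m or horizontal distance between cup2 and cell2 below 0.0245 m or horizontal distance between cup2 and cell3 below 0.0245 m or horizontal distance between cup2 and cell4 below 0.0245 m or horizontal distance between cup2 and cell5 below 0.0245 m) and z of cup2 in the frame of dryer between 0.038 and 0.052 m and (horizontal distance between cup3 and cell0 below 0.0245 m or horizontal distance between cup3 and cell1 below 0.0245 m or horizontal distance between cup3 and cell2 below 0.0245 m or horizontal distance between cup3 and cell3 below 0.0245 m or horizontal distance between cup3 and cell4 below 0.0245 m or horizontal distance between cup3 and cell5 below 0.0245 m) and z of cup3 in the frame of dryer between 0.038 and 0.052 m and (horizontal distance between cup4 and cell0 below 0.0245 m or horizontal distance between cup4 and cell1 below 0.0245 m or horizontal distance between cup4 and cell2 below 0.0245 m or horizontal distance between cup4 and cell3 below 0.0245 m or horizontal distance between cup4 and cell4 below 0.0245 m or horizontal distance between cup4 and cell5 below 0.0245 m) and z of cup4 in the frame of dryer between 0.038 and 0.052 m and (horizontal distance between holder1 and cell0 below 0.0245 m or horizontal distance between holder1 and cell1 below 0.0245 m or horizontal distance between holder1 and cell2 below 0.0245 m or horizontal distance between holder1 and cell3 below 0.0245 m or horizontal distance between holder1 and cell4 below 0.0245 m or horizontal distance between holder1 and cell5 below 0.0245 m) and z of holder1 in the frame of dryer between 0.038 and 0.052 m and (horizontal distance between holder2 and cell0 below 0.0245 m or horizontal distance between holder2 and cell1 below 0.0245 m or horizontal distance between holder2 and cell2 below 0.0245 m or horizontal distance between holder2 and cell3 below 0.0245 m or horizontal distance between holder2 and cell4 below 0.0245 m or horizontal distance between holder2 and cell5 below 0.0245 m) and z of holder2 in the frame of dryer between 0.038 and 0.052 m and (horizontal distance between holder3 and cell0 below 0.0245 m or horizontal distance between holder3 and cell1 below 0.0245 m or horizontal distance between holder3 and cell2 below 0.0245 m or horizontal distance between holder3 and cell3 below 0.0245 m or horizontal distance between holder3 and cell4 below 0.0245 m or horizontal distance between holder3 and cell5 below 0.0245 m) and z of holder3 in the frame of dryer between 0.038 and 0.052 m), for 0.2 s.
2. the dial is turned to the green dot (value of joint dial above 1.08 rad), for 0.2 s.
At the end, for the whole second after the job is handed in: Every cup and holder present stands on the floor of the tray, upright within 0.12 rad, at rest, its centre within 24 mm of the centre of a cell (only one fits so), and the dial is at 1.08 rad or more of its 1.2 (all of step 1 and value of joint dial above 1.08 rad); the robot touches nothing.
It fails at once if a cup is lifted while the next cup down comes up with it, still nested (origins under 24 mm apart with the upper one 20 mm above its starting height) ((distance between cup2 and cup1 below 0.024 m and height (world z) of cup2 above 0.036 m) or (distance between cup3 and cup2 below 0.024 m and height (world z) of cup3 above 0.052 m) or (distance between cup4 and cup3 below 0.024 m and height (world z) of cup4 above 0.068 m)).
It fails at once if a cup is dropped (falls free of the fingers faster than 0.75 m/s, about 3 cm) ((linear speed of cup1 above 0.75 m/s and contact force between the fingers and cup1 below 0.05 N) or (linear speed of cup2 above 0.75 m/s and contact force between the fingers and cup2 below 0.05 N) or (linear speed of cup3 above 0.75 m/s and contact force between the fingers and cup3 below 0.05 N) or (linear speed of cup4 above 0.75 m/s and contact force between the fingers and cup4 below 0.05 N)).
It fails at once if the loupe, the blower or the tweezers is shifted by more than 5 cm (distance of any of loupe, blower, tweezers from where it was at the start of the episode above 0.05 m).
Of cup4, holder1, holder2, holder3 only 2 to 3 are there at a start; the rules pass over those that are not, and their reading is None.
At some moment in a run one of holder1, holder2, holder3 may be knocked a few centimetres aside while the robot is not near it.
It also fails if it takes over 210 s, if anything falls off the work surface, if the arm or the gripper's body presses on something with over 40 N, if the wrist force passes 120 N, or if a joint passes its speed limit or range.

## Working session

There is one attempt and no reset: what is moved stays moved. The work goes in short steps, Python scripts to look and compute and a shell command to move; the robot and the scene stay as the last step left them, time stands still between calls to the robot, and variables do not carry over. Pictures are saved under pics/ and viewed, at most 14 in all, crops included, and the job is handed in when it is done.

```bash
ls; mkdir -p pics; cat > h.py <<'E'
import numpy as np, cv2
from station import sense, vision, order
def snap(n):
    s=vision.snapshot(n); s['image']=np.array(s['image']); return s
def cloud(s):
    Z=s['range_z']; K=s['mtx']; T=np.array(s['pose']); K=np.array(K)
    v,u=np.mgrid[:Z.shape[0],:Z.shape[1]]
    P=np.stack([(u-K[0,2])/K[0,0]*Z,(v-K[1,2])/K[1,1]*Z,Z],-1)
    W=P@T[:3,:3].T+T[:3,3]; W[Z<=0]=np.nan; return W
E
python3 - <<'E'
from h import *
for n in('top','scene'):
    s=snap(n); cv2.imwrite(f'pics/{n}0.png',s['image']); np.savez(f'{n}0.npz',**s); print(n,np.round(s['pose'],3).tolist(),np.round(s['mtx'],1).tolist())
print(sense())
E
```

```text
pics
top [[0.006, -0.98, 0.2, 0.339], [-1.0, -0.005, 0.004, 0.019], [-0.003, -0.2, -0.98, 1.162], [0.0, 0.0, 0.0, 1.0]] [[391.5, 0.0, 260.5], [0.0, 391.5, 188.1], [0.0, 0.0, 1.0]]
scene [[0.057, 0.784, -0.618, 1.204], [0.998, -0.054, 0.024, 0.001], [-0.015, -0.619, -0.786, 0.901], [0.0, 0.0, 0.0, 1.0]] [[436.8, 0.0, 248.1], [0.0, 436.8, 186.8], [0.0, 0.0, 1.0]]
{'t': 0.1, 'q': array([ 1.04850983e+00,  5.28370915e-01,  1.43380031e+00,  3.88987843e-07,
        1.18142523e+00, -1.78525443e-01]), 'qd': array([ 0.00070364, -0.00123751, -0.00428735, -0.00188743, -0.00316422,
       -0.00053748]), 'tau': array([-2.31372860e-04, -4.43303704e+01, -1.78583872e+01, -2.12579635e-04,
        3.88257133e-03, -2.71825293e-06]), 'tcp_pos': array([0.21031156, 0.5878829 , 0.24742455]), 'tool_rot': array([ 1.71035457e-01,  9.85264365e-01, -9.40956568e-04, -3.44100424e-04]), 'force': array([0.54559083, 1.69175718, 0.23379918]), 'ft_torque': array([ 0.01504649, -0.03449718, -0.04200233]), 'gripper_force': 0.0, 'finger_gap': 1.0001737466363192}
```

View pics/top0.png

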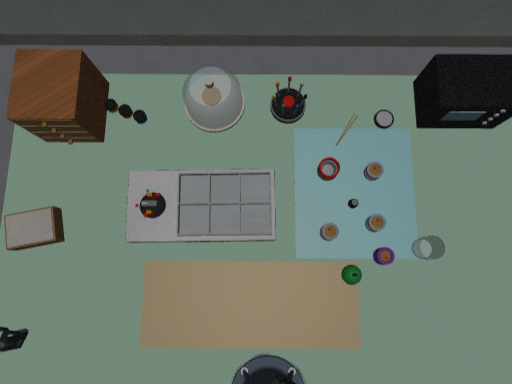

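View pics/scene0.png

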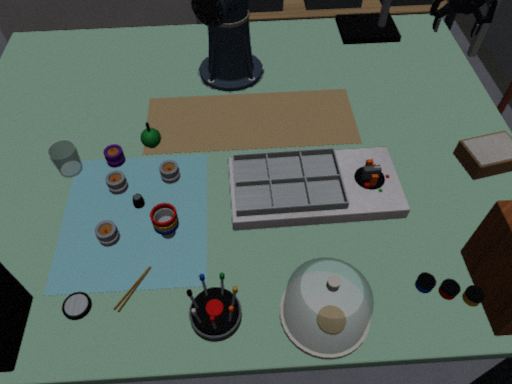

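The top view shows a red-collared cup stack at about (330,169), so there are three cups and cup4 is absent. Three steel holders stand at (375,171), (377,222) and (330,232), and the purple decoy at (385,256). The loupe is at (353,203), the dryer tray spans u 178–272, v 172–237, and the dial is at (150,204).

```bash
cat >> h.py <<'E'
def find(W,c,zlo,zhi,r=.05):
    """points near c in a height band -> min-enclosing circle and extent"""
    m=(np.hypot(W[...,0]-c[0],W[...,1]-c[1])<r)&(W[...,2]>zlo)&(W[...,2]<zhi)
    p=W[m]; 
    if len(p)<5: return None
    (x,y),R=cv2.minEnclosingCircle(p[:,:2].astype(np.float32)); return np.round([x,y,R,np.median(p[:,2]),len(p)],4)
E
python3 - <<'E'
from h import *
for n in('top','scene'):
    s=dict(np.load(f'{n}0.npz')); W=cloud(s)
    if n=='top':
        T=W
        c={k:W[v,u,:2] for k,(u,v) in dict(cup=(330,160),h1=(375,171),h2=(377,222),h3=(330,232),loupe=(353,203),purple=(385,256)).items()}
        c['blower']=W[274,352,:2]
        c['dial']=W[204,150,:2]
    print(n)
    for k,p in c.items():
        if k=='cup': print(k,find(W,p+([-.02,0]),.076,.095))
        elif k[0]=='h' or k=='purple': print(k,find(W,p,.034,.046,.04))
        elif k=='dial': print(k,find(W,p,.07,.09,.06))
        elif k=='loupe': print(k,find(W,p,.024,.036,.03))
        else: print(k,find(W,p,.02,.1,.06))
    # tray walls rim
    m=(W[...,2]>.057)&(W[...,2]<.069)&(W[...,0]>.4)&(W[...,0]<.7)&(W[...,1]>-.05)&(W[...,1]<.22)
    m=cv2.morphologyEx(m.astype(np.uint8),cv2.MORPH_CLOSE,np.ones((2,2)))
    p=W[m>0]; p=p[~np.isnan(p[:,0])];r=cv2.minAreaRect(p[:,:2].astype(np.float32)); print('rim',r,len(p))
    m=(W[...,2]>.033)&(W[...,2]<.07)&(W[...,0]>.4)&(W[...,0]<.7)&(W[...,1]>-.1)&(W[...,1]<.42)
    p=W[m]; print('dryer',cv2.minAreaRect(p[:,:2].astype(np.float32)))
    hsv=cv2.cvtColor(s['image'],cv2.COLOR_BGR2HSV)
    o=cv2.inRange(hsv,(5,180,120),(20,255,255))>0
    q=W[o&(W[...,1]>.2)&(W[...,1]<.4)&(W[...,2]>.06)&(W[...,0]<.7)]; print('orange',len(q),np.round(q[::max(1,len(q)//12)],3).tolist())
E
python3 - <<'E'
import cv2;i=cv2.imread('pics/top0.png')
j=cv2.imread('pics/scene0.png')
import numpy as np
a=cv2.resize(i[160:250,120:280],(800,450)[:2],interpolation=cv2.INTER_CUBIC)
cv2.imwrite('pics/crop0.png',a)
E
```

```text
top
cup [ 6.211e-01 -1.708e-01  3.010e-02  8.290e-02  1.320e+02]
h1 [ 6.251e-01 -3.133e-01  2.540e-02  3.850e-02  2.140e+02]
h2 [ 4.693e-01 -3.106e-01  2.520e-02  3.870e-02  2.370e+02]
h3 [ 4.428e-01 -1.750e-01  2.500e-02  3.900e-02  2.340e+02]
loupe [ 5.294e-01 -2.504e-01  1.210e-02  2.920e-02  5.100e+01]
purple [ 3.744e-01 -3.298e-01  2.580e-02  3.850e-02  2.460e+02]
blower [ 3.225e-01 -2.333e-01  2.810e-02  4.980e-02  3.210e+02]
dial [5.151e-01 3.386e-01 2.980e-02 7.880e-02 1.510e+02]
rim ((0.5197590589523315, 0.10707467794418335), (0.1821967214345932, 0.23364809155464172), 1.1834896802902222) 718
dryer ((0.518276572227478, 0.19815881550312042), (0.21022646129131317, 0.43099573254585266), 1.1376099586486816)
orange 29 [[0.545, 0.342, 0.076], [0.544, 0.335, 0.081], [0.542, 0.344, 0.077], [0.541, 0.337, 0.081], [0.541, 0.332, 0.08], [0.538, 0.34, 0.081], [0.539, 0.335, 0.078], [0.492, 0.342, 0.083], [0.493, 0.337, 0.082], [0.493, 0.332, 0.079], [0.49, 0.34, 0.079], [0.49, 0.334, 0.081], [0.487, 0.343, 0.078], [0.487, 0.337, 0.08], [0.487, 0.332, 0.079]]
scene
cup [ 6.239e-01 -1.727e
[... 297 characters left out ...]
01 -3.308e-01  2.860e-02  3.920e-02  2.220e+02]
blower [ 3.279e-01 -2.333e-01  2.710e-02  4.730e-02  3.220e+02]
dial [5.175e-01 3.355e-01 3.080e-02 7.800e-02 2.030e+02]
rim ((0.5225797295570374, 0.10906955599784851), (0.182565838098526, 0.22825084626674652), 1.0360872745513916) 1068
dryer ((0.5211065411567688, 0.1967010349035263), (0.21244369447231293, 0.4300214946269989), 1.146266222000122)
orange 25 [[0.492, 0.328, 0.078], [0.492, 0.333, 0.079], [0.493, 0.338, 0.079], [0.496, 0.332, 0.079], [0.496, 0.337, 0.079], [0.54, 0.332, 0.08], [0.54, 0.337, 0.08], [0.541, 0.329, 0.079], [0.544, 0.333, 0.081], [0.544, 0.338, 0.081], [0.545, 0.331, 0.079], [0.545, 0.335, 0.079], [0.548, 0.339, 0.082]]
```

View pics/crop0.png

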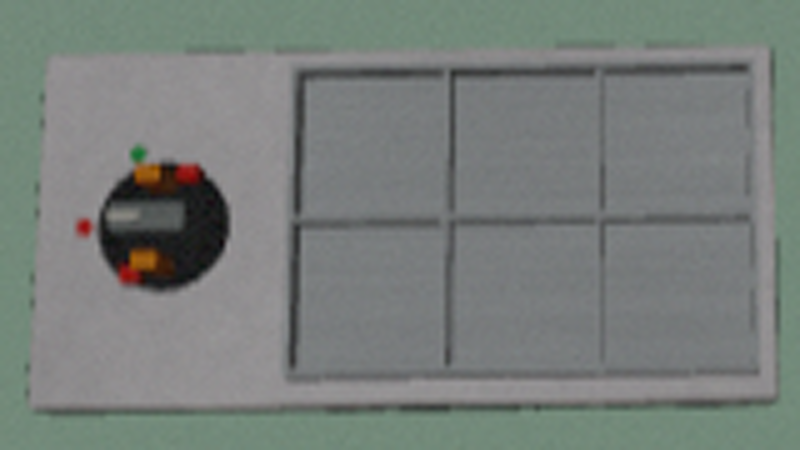

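The crop shows the dial pointer at the red dot, with the orange tabs along x. The tray has 2×3 empty cells, with dividers at crop u≈450 and 601, v≈218. I'll fix the tray centre more precisely, then start moving.

```bash
python3 - <<'E'
from h import *
for n in('top','scene'):
    W=cloud(dict(np.load(f'{n}0.npz')))
    m=(W[...,2]>.054)&(W[...,2]<.070)&(W[...,0]>.4)&(W[...,0]<.65)&(W[...,1]>-.05)&(W[...,1]<.28)
    print(n,cv2.minAreaRect(W[m][:,:2].astype(np.float32)))
E
R='x'
python3 -m crank '[{"dp":[0.8,-1,0],"angular":[0,0,-7.7]},{"dp":[0.8,-1,0],"angular":[0,0,-7.7]},{"dp":[0.8,-1,0],"angular":[0,0,-7.7]},{"dp":[0.8,-1,0],"angular":[0,0,-7.7]},{"dp":[0.8,-1,0],"angular":[0,0,-7.7]},{"dp":[0.8,-1,0],"angular":[0,0,-7.7]},{"dp":[0.8,-1,0],"angular":[0,0,-7.7]},{"dp":[0.8,-1,0],"angular":[0,0,-7.7]},{"dp":[0.8,-1,0],"angular":[0,0,-7.7]},{"dp":[0.6,-1,0],"angular":[0,0,0]},{"dp":[0,-1,0],"angular":[0,0,0]},{"dp":[0,-1,0],"angular":[0,0,0]},{"dp":[0,-1,0],"angular":[0,0,0]},{"dp":[0,-1,0],"angular":[0,0,0]},{"dp":[0,-1,0],"angular":[0,0,0]},{"dp":[0,-1,0],"angular":[0,0,0]},{"dp":[0,-1,0],"angular":[0,0,0]},{"dp":[0,-1,0],"angular":[0,0,0]},{"dp":[0,-1,0],"angular":[0,0,0]},{"dp":[0,-1,0],"angular":[0,0,0]}]' 0 40
```

```text
top ((0.5200589895248413, 0.12780039012432098), (0.18108144402503967, 0.268330454826355), 1.176056981086731)
scene ((0.5215621590614319, 0.12689830362796783), (0.18488290905952454, 0.2685505449771881), 1.0212280750274658)
t: 2.1
tcp_pos: [0.4442, -0.0127, 0.2481]
tool_rot: [0.701, 0.713, -0.0, -0.0]
force: [-0.0, 0.8, 0.6]
finger_gap: 0.999
gripper_force: 0.0
```

```bash

python3 -m crank '[{"dp":[0,-1,-0.9],"angular":[0,0,0]},{"dp":[0,-1,-0.9],"angular":[0,0,0]},{"dp":[0,-1,-0.9],"angular":[0,0,0]},{"dp":[0,-1,-0.3],"angular":[0,0,0]},{"dp":[0,-1,0],"angular":[0,0,0]},{"dp":[0,-0.4,0],"angular":[0,0,0]},{"dp":[0,0,0],"angular":[0,0,0]},{"dp":[0,0,0],"angular":[0,0,0]}]' 0.29
cat > tips.py <<'E'
from h import *
s=sense(); W=cloud(snap('scene')); p=s['tcp_pos']; d=W-p
m=(abs(d[...,0])<.07)&(abs(d[...,1])<.03)&(W[...,2]>.07)&(d[...,2]<.03)
q=d[m]; print(s['finger_gap'],p)
for sg in(1,-1):
    k=q[q[:,0]*sg>0]; print(sg,'minz',np.sort(k[:,2])[:8:2] if len(k) else None,'x',k[:,0].min(),k[:,0].max())
E
python3 tips.py
python3 -m crank '[{"dp":[0,0,0],"angular":[0,0,0]},{"dp":[0,0,0],"angular":[0,0,0]},{"dp":[0,0,0],"angular":[0,0,0]},{"dp":[0,0,0],"angular":[0,0,0]},{"dp":[0,0,0],"angular":[0,0,0]},{"dp":[0,0,0],"angular":[0,0,0]}]' 0
python3 tips.py
python3 - <<'E'
from h import *
s=snap('scene');cv2.imwrite('pics/tip.png',cv2.resize(s['image'][120:260,80:260],(720,560)))
s=snap('top');W=cloud(s);print(find(W,(.47,-.311),.034,.046,.06),find(W,(.626,-.314),.034,.046,.06))
E
```

```text
t: 2.9
tcp_pos: [0.4442, -0.1727, 0.1583]
tool_rot: [0.701, 0.713, 0.0, -0.001]
force: [0.3, -0.3, 0.9]
finger_gap: 0.71
gripper_force: 0.0
0.7104140263518052 [ 0.44418603 -0.17267448  0.15834188]
1 minz [-0.01173296 -0.01037609 -0.00974783 -0.00793275] x 0.03125989106093369 0.04523026088646048
-1 minz [-0.01286427 -0.01000946 -0.00859083 -0.00837329] x -0.03955722495345909 -0.028026421005330204
t: 3.55
tcp_pos: [0.4446, -0.1735, 0.1583]
tool_rot: [0.701, 0.713, 0.0, -0.0]
force: [-0.1, 0.4, 0.0]
finger_gap: 1.0
gripper_force: 0.0
0.9995840527222822 [ 0.44464655 -0.173536    0.15832316]
1 minz [-0.0029096   0.00095017  0.00171938  0.00412594] x 0.04148999432945666 0.057220678349574006
-1 minz [-0.00387642 -0.00240767 -0.00017662  0.00142446] x -0.051258420216408584 -0.041575961484953794
None [ 6.250e-01 -3.137e-01  2.610e-02  3.850e-02  2.230e+02]
```

View pics/tip.png

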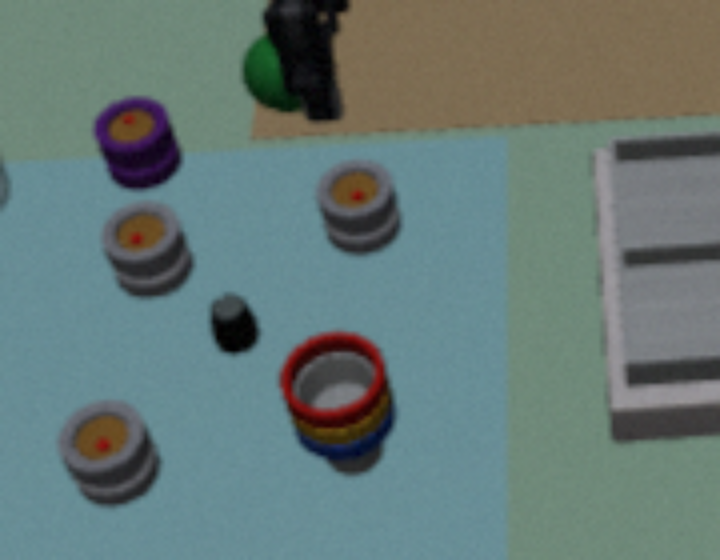

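The crop shows the tips well clear above the workspace: h3 at crop (358,205), the red/yellow/blue stack at (335,390). Measured tips are about 12.5 mm ahead of the TCP at 60 mm opening and 4 mm when fully open. Next I'll grasp h3.

```bash

python3 -m crank '[{"dp":[0,-0.07,-1],"angular":[0,0,0]},{"dp":[0,0,-1],"angular":[0,0,0]},{"dp":[0,0,-1],"angular":[0,0,0]},{"dp":[0,0,-0.6],"angular":[0,0,0]},{"dp":[0,0,-0.47],"angular":[0,0,0]},{"dp":[0,0,0],"angular":[0,0,0]}]' 0 &&
python3 -m crank '[{"dp":[0,0,0],"angular":[0,0,0]},{"dp":[0,0,0],"angular":[0,0,0]},{"dp":[0,0,0],"angular":[0,0,0]},{"dp":[0,0,0],"angular":[0,0,0]},{"dp":[0,0,0],"angular":[0,0,0]},{"dp":[0,0,0],"angular":[0,0,0]},{"dp":[0,0,0],"angular":[0,0,0]}]' 1 40
```

```text
t: 4.3
tcp_pos: [0.4438, -0.1752, 0.0346]
tool_rot: [0.701, 0.713, -0.0, -0.002]
force: [-0.5, -0.2, -0.2]
finger_gap: 1.0
gripper_force: 0.0
t: 5.0
tcp_pos: [0.4452, -0.176, 0.0374]
tool_rot: [0.701, 0.713, 0.0, 0.001]
force: [-0.1, 0.7, 6.3]
finger_gap: 0.572
gripper_force: 41.3
```

```bash

python3 -m crank '[{"dp":[0,0,0.5],"angular":[0,0,0]},{"dp":[0,0,0.9],"angular":[0,0,0]},{"dp":[0,0,0.9],"angular":[0,0,0]},{"dp":[0,0,0.9],"angular":[0,0,0]},{"dp":[0,0.5,0.9],"angular":[0,0,0]},{"dp":[0.2,1,0],"angular":[0,0,0]},{"dp":[0.2,1,0],"angular":[0,0,0]},{"dp":[0.2,1,0],"angular":[0,0,0]},{"dp":[0.2,1,0],"angular":[0,0,0]},{"dp":[0.2,1,0],"angular":[0,0,0]},{"dp":[0,1,0],"angular":[0,0,0]},{"dp":[0,1,0],"angular":[0,0,0]},{"dp":[0,1,0],"angular":[0,0,0]},{"dp":[0,1,0],"angular":[0,0,0]},{"dp":[0,1,0],"angular":[0,0,0]},{"dp":[0,1,0],"angular":[0,0,0]},{"dp":[0,1,0],"angular":[0,0,0]},{"dp":[0,0.5,0],"angular":[0,0,0]},{"dp":[0,0,0],"angular":[0,0,0]},{"dp":[0,0,0],"angular":[0,0,0]}]'
```

```text
t: 7.0
tcp_pos: [0.4743, 0.2138, 0.1592]
tool_rot: [0.701, 0.714, -0.0, 0.0]
force: [0.5, -0.2, -0.8]
finger_gap: 0.567
gripper_force: 41.8
```

```bash

python3 -m crank '[{"dp":[0,0,-0.7],"angular":[0,0,0]},{"dp":[0,0,-0.8],"angular":[0,0,0]},{"dp":[0,0,-0.5],"angular":[0,0,0]},{"dp":[0,0,-0.3],"angular":[0,0,0]},{"dp":[0,0,-0.15],"angular":[0,0,0]},{"dp":[0,0,-0.1],"angular":[0,0,0]},{"dp":[0,0,-0.05],"angular":[0,0,0]},{"dp":[0,0,0],"angular":[0,0,0]},{"dp":[0,0,0],"angular":[0,0,0]}]'
```

```text
t: 7.9
tcp_pos: [0.4749, 0.2144, 0.0817]
tool_rot: [0.701, 0.713, 0.0, 0.0]
force: [0.6, 0.4, -0.9]
finger_gap: 0.566
gripper_force: 42.0
```

```bash

cat > look.py <<'E'
from h import *
import sys
W=cloud(snap('top'));V=cloud(snap('scene'))
C=dict(h1=(.626,-.314),h2=(.471,-.311),h3=(.4445,-.1755))
for k,c in C.items(): print(k,find(W,c,.034,.046,.07 if k!='h2' else .06),find(V,c,.034,.046,.07 if k!='h2' else .06))
for z in(.084,.068,.052): print('cup',z,find(W,(.6225,-.1717),z-.006,z+.005,.05),find(V,(.6225,-.1717),z-.006,z+.005,.05))
for i,c in enumerate([(.4788,.038),(.477,.126),(.4752,.214),(.5668,.040),(.565,.128),(.5632,.216)]): print('cell',i,c,find(W,c,.074,.105,.04),find(V,c,.074,.105,.04))
E
python3 -m crank '[{"dp":[0,0,-0.04],"angular":[0,0,0]},{"dp":[0,0,0],"angular":[0,0,0]}]' && python3 -m crank '[{"dp":[0,0,0],"angular":[0,0,0]},{"dp":[0,0,0],"angular":[0,0,0]},{"dp":[0,0,0],"angular":[0,0,0]},{"dp":[0,0,0.3],"angular":[0,0,0]},{"dp":[0,0,0.6],"angular":[0,0,0]},{"dp":[0,0,0.9],"angular":[0,0,0]},{"dp":[0,-0.3,0.7],"angular":[0,0,0]},{"dp":[0,-1,0.1],"angular":[0,0,0]},{"dp":[0,-1,0],"angular":[0,0,0]},{"dp":[0,-1,0],"angular":[0,0,0]},{"dp":[0,-1,0],"angular":[0,0,0]},{"dp":[0,-1,0],"angular":[0,0,0]},{"dp":[0,-1,0],"angular":[0,0,0]},{"dp":[0,-1,0],"angular":[0,0,0]}]' 0.2 && python3 look.py
```

```text
t: 8.1
tcp_pos: [0.475, 0.2145, 0.0814]
tool_rot: [0.701, 0.713, 0.001, 0.0]
force: [-1.6, -0.3, 7.4]
finger_gap: 0.567
gripper_force: 42.7
t: 9.5
tcp_pos: [0.4746, -0.0059, 0.1586]
tool_rot: [0.701, 0.713, 0.0, 0.0]
force: [-0.6, -0.7, 0.2]
finger_gap: 0.801
gripper_force: 0.0
h1 [ 6.253e-01 -3.132e-01  2.550e-02  3.840e-02  2.170e+02] [ 6.287e-01 -3.144e-01  2.660e-02  3.890e-02  3.280e+02]
h2 [ 4.695e-01 -3.113e-01  2.580e-02  3.810e-02  2.320e+02] [ 4.720e-01 -3.112e-01  2.740e-02  3.890e-02  2.590e+02]
h3 None None
cup 0.084 [ 6.204e-01 -1.711e-01  3.020e-02  8.320e-02  1.230e+02] [ 6.237e-01 -1.722e-01  3.060e-02  8.330e-02  2.090e+02]
cup 0.068 [ 6.182e-01 -1.693e-01  2.860e-02  6.820e-02  8.300e+01] [ 6.258e-01 -1.709e-01  2.960e-02  6.780e-02  1.720e+02]
cup 0.052 [ 6.152e-01 -1.671e-01  2.720e-02  4.890e-02  1.230e+02] [ 6.289e-01 -1.700e-01  2.930e-02  5.040e-02  1.690e+02]
cell 0 (0.4788, 0.038) None None
cell 1 (0.477, 0.126) None None
cell 2 (0.4752, 0.214) [4.730e-01 2.149e-01 2.530e-02 8.300e-02 2.550e+02] [4.737e-01 2.154e-01 2.710e-02 8.270e-02 2.800e+02]
cell 3 (0.5668, 0.04) None None
cell 4 (0.565, 0.128) None None
cell 5 (0.5632, 0.216) None None
```

```bash

python3 -m crank '[{"dp":[-0.12,-1,0],"angular":[0,0,0]},{"dp":[0,-1,0],"angular":[0,0,0]},{"dp":[0,-1,0],"angular":[0,0,0]},{"dp":[0,-1,0],"angular":[0,0,0]},{"dp":[0,-1,0],"angular":[0,0,0]},{"dp":[0,-1,0],"angular":[0,0,0]},{"dp":[0,-1,0],"angular":[0,0,0]},{"dp":[0,-1,0],"angular":[0,0,0]},{"dp":[0,-1,0],"angular":[0,0,0]},{"dp":[0,-0.8,0],"angular":[0,0,0]},{"dp":[0,-0.37,-0.5],"angular":[0,0,0]},{"dp":[0,0,-1],"angular":[0,0,0]},{"dp":[0,0,-1],"angular":[0,0,0]},{"dp":[0,0,-0.9],"angular":[0,0,0]},{"dp":[0,0,-0.5],"angular":[0,0,0]},{"dp":[0,0,-0.15],"angular":[0,0,0]},{"dp":[0,0,0],"angular":[0,0,0]}]' 0 &&
python3 -m crank '[{"dp":[0,0,0],"angular":[0,0,0]},{"dp":[0,0,0],"angular":[0,0,0]},{"dp":[0,0,0],"angular":[0,0,0]},{"dp":[0,0,0],"angular":[0,0,0]},{"dp":[0,0,0],"angular":[0,0,0]},{"dp":[0,0,0],"angular":[0,0,0]},{"dp":[0,0,0],"angular":[0,0,0]}]' 1 40
```

```text
t: 11.3
tcp_pos: [0.471, -0.3091, 0.036]
tool_rot: [0.701, 0.713, 0.0, -0.001]
force: [-0.3, -0.7, 0.4]
finger_gap: 1.004
gripper_force: 0.0
t: 12.0
tcp_pos: [0.4717, -0.3103, 0.038]
tool_rot: [0.701, 0.713, 0.0, 0.001]
force: [0.6, 1.4, 5.5]
finger_gap: 0.567
gripper_force: 41.1
```

```bash

python3 -m crank '[{"dp":[0,0,0.5],"angular":[0,0,0]},{"dp":[0,0,1],"angular":[0,0,0]},{"dp":[0,0,1],"angular":[0,0,0]},{"dp":[0,0,1],"angular":[0,0,0]},{"dp":[0,0.5,0.6],"angular":[0,0,0]},{"dp":[0,1,0],"angular":[0,0,0]},{"dp":[0,1,0],"angular":[0,0,0]},{"dp":[0,1,0],"angular":[0,0,0]},{"dp":[0,1,0],"angular":[0,0,0]},{"dp":[0,1,0],"angular":[0,0,0]},{"dp":[0,1,0],"angular":[0,0,0]},{"dp":[0.3,1,0],"angular":[0,0,0]},{"dp":[0.5,1,0],"angular":[0,0,0]},{"dp":[0.5,1,0],"angular":[0,0,0]},{"dp":[0.5,1,0],"angular":[0,0,0]},{"dp":[0.5,1,0],"angular":[0,0,0]},{"dp":[0.5,1,0],"angular":[0,0,0]},{"dp":[0.27,1,0],"angular":[0,0,0]},{"dp":[0,1,0],"angular":[0,0,0]},{"dp":[0,1,0],"angular":[0,0,0]}]' && python3 -m crank '[{"dp":[0,1,0],"angular":[0,0,0]},{"dp":[0,1,0],"angular":[0,0,0]},{"dp":[0,0,0],"angular":[0,0,0]},{"dp":[0,0,-0.7],"angular":[0,0,0]},{"dp":[0,0,-0.8],"angular":[0,0,0]},{"dp":[0,0,-0.5],"angular":[0,0,0]},{"dp":[0,0,-0.2],"angular":[0,0,0]},{"dp":[0,0,0],"angular":[0,0,0]},{"dp":[0,0,0],"angular":[0,0,0]}]'
```

```text
t: 14.0
tcp_pos: [0.5629, 0.1564, 0.1602]
tool_rot: [0.701, 0.713, 0.0, 0.0]
force: [0.2, -0.1, -2.0]
finger_gap: 0.566
gripper_force: 42.1
t: 14.9
tcp_pos: [0.5638, 0.215, 0.0942]
tool_rot: [0.701, 0.713, 0.0, 0.0]
force: [-0.0, -0.1, -1.8]
finger_gap: 0.571
gripper_force: 42.1
```

```bash

python3 -m crank '[{"dp":[0,0,-0.2],"angular":[0,0,0]},{"dp":[0,0,-0.12],"angular":[0,0,0]},{"dp":[0,0,-0.07],"angular":[0,0,0]},{"dp":[0,0,-0.04],"angular":[0,0,0]},{"dp":[0,0,-0.02],"angular":[0,0,0]},{"dp":[0,0,0],"angular":[0,0,0]}]' && python3 -m crank '[{"dp":[0,0,0],"angular":[0,0,0]},{"dp":[0,0,0],"angular":[0,0,0]},{"dp":[0,0,0],"angular":[0,0,0]},{"dp":[0,0,0.3],"angular":[0,0,0]},{"dp":[0,0,0.6],"angular":[0,0,0]},{"dp":[0,0,0.9],"angular":[0,0,0]},{"dp":[0,-0.3,0.7],"angular":[0,0,0]},{"dp":[0,-1,0.1],"angular":[0,0,0]},{"dp":[0,-1,0],"angular":[0,0,0]},{"dp":[0,-1,0],"angular":[0,0,0]},{"dp":[0,-1,0],"angular":[0,0,0]},{"dp":[0,-1,0],"angular":[0,0,0]},{"dp":[0,-1,0],"angular":[0,0,0]},{"dp":[0,-1,0],"angular":[0,0,0]}]' 0.2 && python3 look.py
```

```text
t: 15.5
tcp_pos: [0.5631, 0.2153, 0.082]
tool_rot: [0.701, 0.713, 0.0, 0.0]
force: [-3.7, -0.6, 10.0]
finger_gap: 0.567
gripper_force: 43.1
t: 16.9
tcp_pos: [0.5632, -0.005, 0.1585]
tool_rot: [0.701, 0.713, 0.0, 0.0]
force: [0.1, 0.1, 0.0]
finger_gap: 0.798
gripper_force: 0.0
h1 [ 6.245e-01 -3.137e-01  2.560e-02  3.850e-02  2.150e+02] [ 6.282e-01 -3.144e-01  2.610e-02  3.950e-02  3.330e+02]
h2 None None
h3 None None
cup 0.084 [ 6.209e-01 -1.709e-01  3.040e-02  8.300e-02  1.210e+02] [ 6.239e-01 -1.722e-01  3.110e-02  8.350e-02  2.050e+02]
cup 0.068 [ 6.183e-01 -1.692e-01  2.840e-02  6.860e-02  8.300e+01] [ 6.262e-01 -1.707e-01  2.940e-02  6.790e-02  1.660e+02]
cup 0.052 [ 6.150e-01 -1.669e-01  2.730e-02  4.870e-02  1.270e+02] [ 6.280e-01 -1.702e-01  2.940e-02  5.050e-02  1.680e+02]
cell 0 (0.4788, 0.038) None None
cell 1 (0.477, 0.126) None None
cell 2 (0.4752, 0.214) [4.806e-01 2.121e-01 2.270e-02 8.310e-02 8.500e+01] [4.749e-01 2.132e-01 2.650e-02 8.280e-02 2.770e+02]
cell 3 (0.5668, 0.04) None None
cell 4 (0.565, 0.128) None None
cell 5 (0.5632, 0.216) [5.607e-01 2.140e-01 2.540e-02 8.290e-02 2.560e+02] [5.633e-01 2.133e-01 2.600e-02 8.270e-02 3.220e+02]
```

```bash

python3 -m crank '[{"dp":[0.3,-1,0],"angular":[0,0,0]},{"dp":[0.3,-1,0],"angular":[0,0,0]},{"dp":[0.3,-1,0],"angular":[0,0,0]},{"dp":[0.3,-1,0],"angular":[0,0,0]},{"dp":[0.3,-1,0],"angular":[0,0,0]},{"dp":[0.3,-1,0],"angular":[0,0,0]},{"dp":[0.3,-1,0],"angular":[0,0,0]},{"dp":[0,-1,0],"angular":[0,0,0]},{"dp":[0,-1,0],"angular":[0,0,0]},{"dp":[0,-0.9,0],"angular":[0,0,0]},{"dp":[0,-0.4,-0.5],"angular":[0,0,0]},{"dp":[0,0,-1],"angular":[0,0,0]},{"dp":[0,0,-1],"angular":[0,0,0]},{"dp":[0,0,-0.9],"angular":[0,0,0]},{"dp":[0,0,-0.5],"angular":[0,0,0]},{"dp":[0,0,-0.15],"angular":[0,0,0]},{"dp":[0,0,0],"angular":[0,0,0]}]' 0 &&
python3 -m crank '[{"dp":[0,0,0],"angular":[0,0,0]},{"dp":[0,0,0],"angular":[0,0,0]},{"dp":[0,0,0],"angular":[0,0,0]},{"dp":[0,0,0],"angular":[0,0,0]},{"dp":[0,0,0],"angular":[0,0,0]},{"dp":[0,0,0],"angular":[0,0,0]},{"dp":[0,0,0],"angular":[0,0,0]}]' 1 40
```

```text
t: 18.7
tcp_pos: [0.6261, -0.312, 0.0359]
tool_rot: [0.701, 0.713, -0.0, -0.001]
force: [0.8, -0.3, 0.0]
finger_gap: 1.003
gripper_force: 0.0
t: 19.4
tcp_pos: [0.6272, -0.3135, 0.0385]
tool_rot: [0.701, 0.713, 0.0, 0.002]
force: [0.2, 0.0, 6.1]
finger_gap: 0.564
gripper_force: 42.1
```

```bash

python3 -m crank '[{"dp":[0,0,0.5],"angular":[0,0,0]},{"dp":[0,0,1],"angular":[0,0,0]},{"dp":[0,0,1],"angular":[0,0,0]},{"dp":[0,0,1],"angular":[0,0,0]},{"dp":[-0.3,0.5,0.6],"angular":[0,0,0]},{"dp":[-0.4,1,0],"angular":[0,0,0]},{"dp":[-0.4,1,0],"angular":[0,0,0]},{"dp":[-0.4,1,0],"angular":[0,0,0]},{"dp":[-0.4,1,0],"angular":[0,0,0]},{"dp":[-0.17,1,0],"angular":[0,0,0]},{"dp":[0,1,0],"angular":[0,0,0]},{"dp":[0,1,0],"angular":[0,0,0]},{"dp":[0,1,0],"angular":[0,0,0]},{"dp":[0,1,0],"angular":[0,0,0]},{"dp":[0,1,0],"angular":[0,0,0]},{"dp":[0,1,0],"angular":[0,0,0]},{"dp":[0,1,0],"angular":[0,0,0]},{"dp":[0,1,0],"angular":[0,0,0]},{"dp":[0,0.9,0],"angular":[0,0,0]},{"dp":[0,0.3,0],"angular":[0,0,0]}]' && python3 -m crank '[{"dp":[0,0,0],"angular":[0,0,0]},{"dp":[0,0,-0.7],"angular":[0,0,0]},{"dp":[0,0,-0.8],"angular":[0,0,0]},{"dp":[0,0,-0.5],"angular":[0,0,0]},{"dp":[0,0,-0.2],"angular":[0,0,0]},{"dp":[0,0,0],"angular":[0,0,0]},{"dp":[0,0,0],"angular":[0,0,0]}]'
```

```text
t: 21.4
tcp_pos: [0.5634, 0.1306, 0.16]
tool_rot: [0.7, 0.714, 0.0, -0.0]
force: [-1.2, -0.4, -1.0]
finger_gap: 0.567
gripper_force: 41.7
t: 22.1
tcp_pos: [0.5647, 0.1275, 0.0941]
tool_rot: [0.701, 0.713, 0.0, 0.0]
force: [0.9, 0.7, -1.5]
finger_gap: 0.57
gripper_force: 41.7
```

```bash

python3 -m crank '[{"dp":[0,0,-0.2],"angular":[0,0,0]},{"dp":[0,0,-0.12],"angular":[0,0,0]},{"dp":[0,0,-0.07],"angular":[0,0,0]},{"dp":[0,0,-0.04],"angular":[0,0,0]},{"dp":[0,0,-0.01],"angular":[0,0,0]},{"dp":[0,0,0],"angular":[0,0,0]}]' && python3 -m crank '[{"dp":[0,0,0],"angular":[0,0,0]},{"dp":[0,0,0],"angular":[0,0,0]},{"dp":[0,0,0],"angular":[0,0,0]},{"dp":[0,0,0.3],"angular":[0,0,0]},{"dp":[0,0,0.6],"angular":[0,0,0]},{"dp":[0,0,0.9],"angular":[0,0,0]},{"dp":[0,-0.3,0.7],"angular":[0,0,0]},{"dp":[0,-1,0.1],"angular":[0,0,0]},{"dp":[0,-1,0],"angular":[0,0,0]},{"dp":[0,-1,0],"angular":[0,0,0]},{"dp":[0,-1,0],"angular":[0,0,0]},{"dp":[0,-0.7,0],"angular":[0,0,0]},{"dp":[0,0,0],"angular":[0,0,0]}]' 0.2 && python3 look.py
```

```text
t: 22.7
tcp_pos: [0.564, 0.1283, 0.0824]
tool_rot: [0.701, 0.713, 0.0, 0.0]
force: [-3.6, -0.2, 11.8]
finger_gap: 0.568
gripper_force: 42.9
t: 24.0
tcp_pos: [0.5646, -0.0245, 0.1588]
tool_rot: [0.702, 0.712, 0.0, 0.001]
force: [1.4, 0.7, -0.5]
finger_gap: 0.799
gripper_force: 0.0
h1 None None
h2 None None
h3 None None
cup 0.084 [ 6.213e-01 -1.702e-01  3.040e-02  8.280e-02  1.220e+02] [ 6.240e-01 -1.717e-01  3.040e-02  8.350e-02  2.050e+02]
cup 0.068 [ 6.190e-01 -1.696e-01  2.860e-02  6.810e-02  8.500e+01] [ 6.246e-01 -1.715e-01  2.970e-02  6.810e-02  1.720e+02]
cup 0.052 [ 6.155e-01 -1.672e-01  2.730e-02  4.890e-02  1.230e+02] [ 6.274e-01 -1.704e-01  2.950e-02  5.020e-02  1.800e+02]
cell 0 (0.4788, 0.038) None None
cell 1 (0.477, 0.126) None None
cell 2 (0.4752, 0.214) None [4.754e-01 2.145e-01 2.660e-02 8.260e-02 2.810e+02]
cell 3 (0.5668, 0.04) None None
cell 4 (0.565, 0.128) [5.616e-01 1.280e-01 2.510e-02 8.290e-02 2.500e+02] [5.630e-01 1.269e-01 2.690e-02 8.260e-02 3.220e+02]
cell 5 (0.5632, 0.216) [5.603e-01 2.150e-01 2.590e-02 8.300e-02 2.530e+02] [5.619e-01 2.126e-01 2.680e-02 8.290e-02 3.190e+02]
```

```bash

python3 -m crank '[{"dp":[0.4,-1,0],"angular":[0,0,0]},{"dp":[0.4,-1,0],"angular":[0,0,0]},{"dp":[0.4,-1,0],"angular":[0,0,0]},{"dp":[0.4,-1,0],"angular":[0,0,0]},{"dp":[0.33,-0.9,0],"angular":[0,0,0]},{"dp":[0,0,-0.5],"angular":[0,0,0]},{"dp":[0,0,-0.9],"angular":[0,0,0]},{"dp":[0,0,-0.6],"angular":[0,0,0]},{"dp":[0,0,-0.3],"angular":[0,0,0]},{"dp":[0,0,-0.13],"angular":[0,0,0]},{"dp":[0,0,0],"angular":[0,0,0]},{"dp":[0,0,0],"angular":[0,0,0]},{"dp":[0,0,0],"angular":[0,0,0]}]' 0 25; python3 -c "
from station import sense;print(sense()['tcp_pos'])"
```

```text
t: 25.4
tcp_pos: [0.6226, -0.1689, 0.0865]
tool_rot: [0.701, 0.713, 0.0, 0.001]
force: [-0.6, -0.2, -0.6]
finger_gap: 0.996
gripper_force: 0.0
[ 0.62263467 -0.16889986  0.08653858]
```

```bash

python3 -m crank '[{"dp":[0,-0.08,-0.03],"angular":[0,0,0]},{"dp":[0,0,0],"angular":[0,0,0]},{"dp":[0,0,0],"angular":[0,0,0]},{"dp":[0,0,0],"angular":[0,0,0]},{"dp":[0,0,0],"angular":[0,0,0]},{"dp":[0,0,0],"angular":[0,0,0]},{"dp":[0,0,0],"angular":[0,0,0]},{"dp":[0,0,0],"angular":[0,0,0]}]' 1 25 && python3 -m crank '[{"dp":[0,0,0.1],"angular":[0,0,0]},{"dp":[0,0,0.2],"angular":[0,0,0]},{"dp":[0,0,0.2],"angular":[0,0,0]},{"dp":[0,0,0],"angular":[0,0,0]},{"dp":[0,0,0],"angular":[0,0,0]}]'
python3 - <<'E'
from h import *
s=snap('scene');cv2.imwrite('pics/lift1.png',cv2.resize(s['image'][180:250,130:200],(560,560),interpolation=cv2.INTER_CUBIC))
E
```

```text
t: 26.2
tcp_pos: [0.6225, -0.1716, 0.0854]
tool_rot: [0.701, 0.713, 0.0, 0.001]
force: [0.3, -0.5, 5.9]
finger_gap: 0.691
gripper_force: 26.9
t: 26.7
tcp_pos: [0.6219, -0.1712, 0.0997]
tool_rot: [0.701, 0.713, 0.0, 0.0]
force: [0.2, 0.9, -1.1]
finger_gap: 0.688
gripper_force: 27.0
```

View pics/lift1.png

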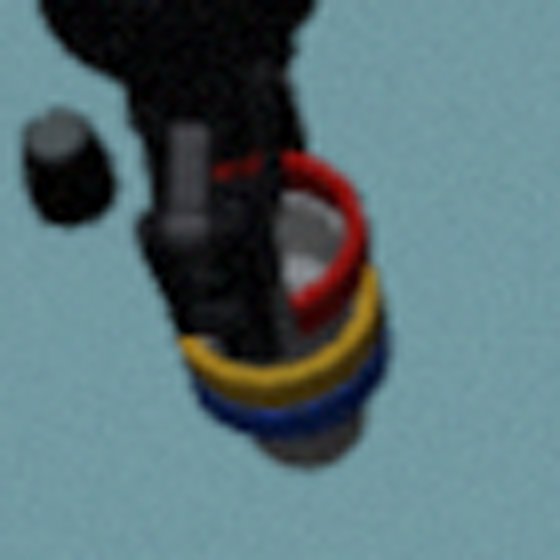

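The red cup (crop ~(320,240)) has come up alone. The yellow and blue collars (~(290,380), (290,420)) are still seated.

```bash

python3 -m crank '[{"dp":[0,0,0.4],"angular":[0,0,0]},{"dp":[0,0,0.8],"angular":[0,0,0]},{"dp":[0,0,0.8],"angular":[0,0,0]},{"dp":[0,0.4,0.2],"angular":[0,0,0]},{"dp":[-0.5,1,0],"angular":[0,0,0]},{"dp":[-0.5,1,0],"angular":[0,0,0]},{"dp":[-0.5,1,0],"angular":[0,0,0]},{"dp":[-0.5,1,0],"angular":[0,0,0]},{"dp":[-0.5,1,0],"angular":[0,0,0]},{"dp":[-0.5,1,0],"angular":[0,0,0]},{"dp":[-0.5,1,0],"angular":[0,0,0]},{"dp":[-0.5,1,0],"angular":[0,0,0]},{"dp":[-0.5,1,0],"angular":[0,0,0]},{"dp":[-0.33,0.5,0],"angular":[0,0,0]},{"dp":[0,0,0],"angular":[0,0,0]},{"dp":[0,0,-0.6],"angular":[0,0,0]},{"dp":[0,0,-0.6],"angular":[0,0,0]},{"dp":[0,0,-0.4],"angular":[0,0,0]},{"dp":[0,0,-0.2],"angular":[0,0,0]},{"dp":[0,0,0],"angular":[0,0,0]}]'; python3 -m crank '[{"dp":[0,0,0],"angular":[0,0,0]}]'
```

```text
t: 28.75
tcp_pos: [0.4768, 0.1255, 0.1107]
tool_rot: [0.701, 0.713, -0.001, -0.001]
force: [-1.0, -0.1, -0.9]
finger_gap: 0.685
gripper_force: 27.1
t: 28.85
tcp_pos: [0.4774, 0.1256, 0.1117]
tool_rot: [0.701, 0.713, 0.0, 0.0]
force: [0.3, 0.0, -1.1]
finger_gap: 0.691
gripper_force: 27.1
```

```bash

python3 -m crank '[{"dp":[0,0,-0.2],"angular":[0,0,0]},{"dp":[0,0,-0.12],"angular":[0,0,0]},{"dp":[0,0,-0.06],"angular":[0,0,0]},{"dp":[0,0,-0.04],"angular":[0,0,0]},{"dp":[0,0,-0.02],"angular":[0,0,0]},{"dp":[0,0,0],"angular":[0,0,0]}]';  python3 -m crank '[{"dp":[0,0,-0.03],"angular":[0,0,0]},{"dp":[0,0,0],"angular":[0,0,0]}]'
```

```text
t: 29.45
tcp_pos: [0.477, 0.1258, 0.0983]
tool_rot: [0.701, 0.713, 0.0, 0.0]
force: [0.1, 0.5, 0.3]
finger_gap: 0.692
gripper_force: 27.1
t: 29.65
tcp_pos: [0.4772, 0.1258, 0.0975]
tool_rot: [0.701, 0.713, 0.0, 0.0]
force: [0.8, 0.2, 0.1]
finger_gap: 0.69
gripper_force: 27.2
```

```bash

python3 -m crank '[{"dp":[0,0,-0.04],"angular":[0,0,0]},{"dp":[0,0,0],"angular":[0,0,0]}]' && python3 -m crank '[{"dp":[0,0,0],"angular":[0,0,0]},{"dp":[0,0,0],"angular":[0,0,0]},{"dp":[0,0,0],"angular":[0,0,0]},{"dp":[0,0,0.3],"angular":[0,0,0]},{"dp":[0,0,0.6],"angular":[0,0,0]},{"dp":[0,0,0.9],"angular":[0,0,0]},{"dp":[0,-0.3,0.2],"angular":[0,0,0]},{"dp":[0.3,-1,0],"angular":[0,0,0]},{"dp":[0.5,-1,0],"angular":[0,0,0]},{"dp":[0.5,-1,0],"angular":[0,0,0]},{"dp":[0.5,-1,0],"angular":[0,0,0]},{"dp":[0.5,-0.7,0],"angular":[0,0,0]},{"dp":[0,0,0],"angular":[0,0,0]}]' 0.12 && python3 look.py
```

```text
t: 29.85
tcp_pos: [0.4773, 0.1259, 0.0973]
tool_rot: [0.701, 0.713, 0.0, 0.0]
force: [-0.9, -0.3, 9.9]
finger_gap: 0.686
gripper_force: 27.9
t: 31.15
tcp_pos: [0.5486, -0.0279, 0.1561]
tool_rot: [0.702, 0.712, 0.001, 0.002]
force: [0.7, -0.6, 0.1]
finger_gap: 0.879
gripper_force: 0.0
h1 None None
h2 None None
h3 None None
cup 0.084 None None
cup 0.068 [ 6.203e-01 -1.711e-01  3.020e-02  6.750e-02  1.210e+02] [ 6.227e-01 -1.714e-01  3.120e-02  6.750e-02  2.070e+02]
cup 0.052 [ 6.179e-01 -1.689e-01  2.840e-02  5.090e-02  7.300e+01] [ 6.263e-01 -1.709e-01  2.950e-02  5.190e-02  1.630e+02]
cell 0 (0.4788, 0.038) None None
cell 1 (0.477, 0.126) [4.833e-01 1.313e-01 2.570e-02 9.170e-02 9.600e+01] [4.777e-01 1.258e-01 3.120e-02 9.050e-02 3.230e+02]
cell 2 (0.4752, 0.214) [4.904e-01 2.083e-01 1.550e-02 8.470e-02 1.800e+01] [4.745e-01 2.147e-01 2.770e-02 8.270e-02 2.830e+02]
cell 3 (0.5668, 0.04) None None
cell 4 (0.565, 0.128) [5.614e-01 1.276e-01 2.510e-02 8.280e-02 2.530e+02] [5.621e-01 1.263e-01 2.730e-02 8.300e-02 3.200e+02]
cell 5 (0.5632, 0.216) [5.613e-01 2.138e-01 2.610e-02 8.320e-02 2.560e+02] [5.621e-01 2.130e-01 2.620e-02 8.290e-02 3.150e+02]
```

```bash

python3 -m crank '[{"dp":[0.5,-1,0],"angular":[0,0,0]},{"dp":[0.5,-1,0],"angular":[0,0,0]},{"dp":[0.5,-1,0],"angular":[0,0,0]},{"dp":[0.5,-1,0],"angular":[0,0,0]},{"dp":[0.43,-0.78,0],"angular":[0,0,0]},{"dp":[0,0,-0.7],"angular":[0,0,0]},{"dp":[0,0,-0.9],"angular":[0,0,0]},{"dp":[0,0,-0.7],"angular":[0,0,0]},{"dp":[0,0,-0.4],"angular":[0,0,0]},{"dp":[0,0,-0.15],"angular":[0,0,0]},{"dp":[0,0,0],"angular":[0,0,0]},{"dp":[0,0,0],"angular":[0,0,0]},{"dp":[0,0,0],"angular":[0,0,0]}]' 0 25; python3 -m crank '[{"dp":[0,0,0],"angular":[0,0,0]}]'
```

```text
t: 32.55
tcp_pos: [0.6197, -0.1677, 0.0719]
tool_rot: [0.701, 0.713, 0.0, 0.001]
force: [-0.1, -0.3, 0.3]
finger_gap: 0.997
gripper_force: 0.0
t: 32.65
tcp_pos: [0.6195, -0.1678, 0.0717]
tool_rot: [0.701, 0.713, 0.0, 0.001]
force: [-1.3, 0.3, 0.4]
finger_gap: 1.0
gripper_force: 0.0
```

Correct by (+2, −3.5, −2) mm, then grip and test-lift.

```bash

python3 -m crank '[{"dp":[0.07,-0.12,-0.07],"angular":[0,0,0]},{"dp":[0,0,0],"angular":[0,0,0]},{"dp":[0,0,0],"angular":[0,0,0]}]' 0 && python3 -m crank '[{"dp":[0,0,0],"angular":[0,0,0]},{"dp":[0,0,0],"angular":[0,0,0]},{"dp":[0,0,0],"angular":[0,0,0]},{"dp":[0,0,0],"angular":[0,0,0]},{"dp":[0,0,0],"angular":[0,0,0]},{"dp":[0,0,0],"angular":[0,0,0]},{"dp":[0,0,0],"angular":[0,0,0]}]' 1 25 && python3 -m crank '[{"dp":[0,0,0.1],"angular":[0,0,0]},{"dp":[0,0,0.2],"angular":[0,0,0]},{"dp":[0,0,0.2],"angular":[0,0,0]},{"dp":[0,0,0],"angular":[0,0,0]},{"dp":[0,0,0],"angular":[0,0,0]}]'
python3 - <<'E'
from h import *
s=snap('scene');cv2.imwrite('pics/lift2.png',cv2.resize(s['image'][180:250,130:200],(560,560),interpolation=cv2.INTER_CUBIC))
E
```

```text
t: 32.95
tcp_pos: [0.6211, -0.1714, 0.0686]
tool_rot: [0.701, 0.713, 0.0, 0.0]
force: [-0.8, -0.0, -0.0]
finger_gap: 0.998
gripper_force: 0.0
t: 33.65
tcp_pos: [0.6213, -0.1713, 0.0689]
tool_rot: [0.701, 0.713, 0.0, 0.0]
force: [-0.2, 1.1, 3.4]
finger_gap: 0.689
gripper_force: 26.9
t: 34.15
tcp_pos: [0.6211, -0.1712, 0.0839]
tool_rot: [0.701, 0.713, 0.0, 0.0]
force: [-0.8, -0.5, -0.5]
finger_gap: 0.689
gripper_force: 27.0
```

View pics/lift2.png

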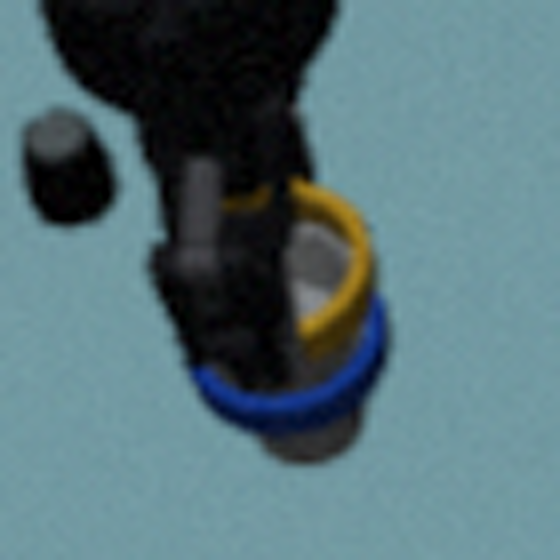

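The yellow cup (crop ~(330,270)) is up alone, and the blue collar (~(290,390)) stayed down.

```bash

python3 -m crank '[{"dp":[0,0,0.4],"angular":[0,0,0]},{"dp":[0,0,0.8],"angular":[0,0,0]},{"dp":[0,0,0.8],"angular":[0,0,0]},{"dp":[0,0.3,0.7],"angular":[0,0,0]},{"dp":[-0.3,1,0],"angular":[0,0,0]},{"dp":[-0.3,1,0],"angular":[0,0,0]},{"dp":[-0.3,1,0],"angular":[0,0,0]},{"dp":[-0.3,1,0],"angular":[0,0,0]},{"dp":[-0.3,1,0],"angular":[0,0,0]},{"dp":[-0.31,1,0],"angular":[0,0,0]},{"dp":[0,0.74,0],"angular":[0,0,0]},{"dp":[0,0,0],"angular":[0,0,0]},{"dp":[0,0,-0.6],"angular":[0,0,0]},{"dp":[0,0,-0.6],"angular":[0,0,0]},{"dp":[0,0,-0.4],"angular":[0,0,0]},{"dp":[0,0,-0.2],"angular":[0,0,0]},{"dp":[0,0,0],"angular":[0,0,0]},{"dp":[0,0,0],"angular":[0,0,0]}]'
```

```text
t: 36.0
tcp_pos: [0.5672, 0.0396, 0.111]
tool_rot: [0.701, 0.713, 0.0, 0.0]
force: [-0.3, -0.1, 0.0]
finger_gap: 0.688
gripper_force: 27.1
```

```bash

python3 -m crank '[{"dp":[0,0,-0.2],"angular":[0,0,0]},{"dp":[0,0,-0.12],"angular":[0,0,0]},{"dp":[0,0,-0.06],"angular":[0,0,0]},{"dp":[0,0,-0.05],"angular":[0,0,0]},{"dp":[0,0,-0.04],"angular":[0,0,0]},{"dp":[0,0,0],"angular":[0,0,0]}]';  python3 -m crank '[{"dp":[0,0,-0.03],"angular":[0,0,0]},{"dp":[0,0,0],"angular":[0,0,0]}]'
```

```text
t: 36.6
tcp_pos: [0.5667, 0.04, 0.097]
tool_rot: [0.701, 0.713, -0.0, 0.0]
force: [-1.0, -0.5, 2.6]
finger_gap: 0.684
gripper_force: 27.3
t: 36.8
tcp_pos: [0.5668, 0.0399, 0.0969]
tool_rot: [0.701, 0.713, 0.0, 0.0]
force: [-1.8, 0.3, 8.7]
finger_gap: 0.693
gripper_force: 27.8
```

```bash

python3 -m crank '[{"dp":[0,0,0],"angular":[0,0,0]},{"dp":[0,0,0],"angular":[0,0,0]},{"dp":[0,0,0],"angular":[0,0,0]},{"dp":[0,0,0.3],"angular":[0,0,0]},{"dp":[0,0,0.6],"angular":[0,0,0]},{"dp":[0,0,0.9],"angular":[0,0,0]},{"dp":[0,-0.3,0.2],"angular":[0,0,0]},{"dp":[0,-1,0],"angular":[0,0,0]},{"dp":[0,-1,0],"angular":[0,0,0]},{"dp":[0,-1,0],"angular":[0,0,0]},{"dp":[0,0,0],"angular":[0,0,0]}]' 0.12 && python3 look.py
```

```text
t: 37.9
tcp_pos: [0.5672, -0.063, 0.1555]
tool_rot: [0.702, 0.712, -0.0, 0.001]
force: [0.4, 0.1, -0.6]
finger_gap: 0.878
gripper_force: 0.0
h1 None None
h2 None None
h3 None None
cup 0.084 None None
cup 0.068 None None
cup 0.052 [ 6.161e-01 -1.874e-01  2.250e-02  5.170e-02  3.500e+01] [ 6.224e-01 -1.723e-01  3.030e-02  5.160e-02  1.940e+02]
cell 0 (0.4788, 0.038) None None
cell 1 (0.477, 0.126) None [4.781e-01 1.260e-01 3.080e-02 9.020e-02 3.310e+02]
cell 2 (0.4752, 0.214) None [4.754e-01 2.150e-01 2.650e-02 8.280e-02 2.780e+02]
cell 3 (0.5668, 0.04) [5.662e-01 4.100e-02 2.960e-02 9.350e-02 1.150e+02] [5.68e-01 3.88e-02 3.18e-02 9.15e-02 3.54e+02]
cell 4 (0.565, 0.128) [5.612e-01 1.277e-01 2.530e-02 8.260e-02 2.470e+02] [5.637e-01 1.257e-01 2.630e-02 8.300e-02 3.210e+02]
cell 5 (0.5632, 0.216) [5.595e-01 2.192e-01 1.830e-02 8.380e-02 4.100e+01] [5.476e-01 2.245e-01 2.570e-02 8.290e-02 2.950e+02]
```

```bash

python3 -m crank '[{"dp":[0.5,-1,0],"angular":[0,0,0]},{"dp":[0.5,-1,0],"angular":[0,0,0]},{"dp":[0.5,-1,0],"angular":[0,0,0]},{"dp":[0.3,-0.6,0],"angular":[0,0,0]},{"dp":[0,0,0],"angular":[0,0,0]},{"dp":[0,0,-0.7],"angular":[0,0,0]},{"dp":[0,0,-0.9],"angular":[0,0,0]},{"dp":[0,0,-0.9],"angular":[0,0,0]},{"dp":[0,0,-0.5],"angular":[0,0,0]},{"dp":[0,0,-0.3],"angular":[0,0,0]},{"dp":[0,0,0],"angular":[0,0,0]},{"dp":[0,0,0],"angular":[0,0,0]},{"dp":[0,0,0],"angular":[0,0,0]}]' 0 25; python3 look.py | grep cell
```

```text
t: 39.3
tcp_pos: [0.6216, -0.1673, 0.058]
tool_rot: [0.701, 0.713, 0.0, 0.001]
force: [0.3, 0.9, -0.1]
finger_gap: 1.002
gripper_force: 0.0
cell 0 (0.4788, 0.038) None None
cell 1 (0.477, 0.126) None [4.783e-01 1.257e-01 3.130e-02 9.070e-02 3.280e+02]
cell 2 (0.4752, 0.214) [4.723e-01 2.153e-01 2.480e-02 8.310e-02 2.360e+02] [4.750e-01 2.134e-01 2.700e-02 8.260e-02 2.800e+02]
cell 3 (0.5668, 0.04) None [5.68e-01 3.95e-02 3.15e-02 9.10e-02 3.55e+02]
cell 4 (0.565, 0.128) None [5.637e-01 1.272e-01 2.670e-02 8.300e-02 3.190e+02]
cell 5 (0.5632, 0.216) [5.447e-01 2.264e-01 2.580e-02 8.270e-02 2.300e+02] [5.477e-01 2.239e-01 2.600e-02 8.290e-02 3.010e+02]
```

```bash

python3 -m crank '[{"dp":[0,-0.15,-0.15],"angular":[0,0,0]},{"dp":[0,0,0],"angular":[0,0,0]},{"dp":[0,0,0],"angular":[0,0,0]}]' 0 && python3 -m crank '[{"dp":[0,0,0],"angular":[0,0,0]},{"dp":[0,0,0],"angular":[0,0,0]},{"dp":[0,0,0],"angular":[0,0,0]},{"dp":[0,0,0],"angular":[0,0,0]},{"dp":[0,0,0],"angular":[0,0,0]},{"dp":[0,0,0],"angular":[0,0,0]},{"dp":[0,0,0],"angular":[0,0,0]}]' 1 25 && python3 -m crank '[{"dp":[0,0,0.4],"angular":[0,0,0]},{"dp":[0,0,0.9],"angular":[0,0,0]},{"dp":[0,0,0.9],"angular":[0,0,0]},{"dp":[0,0,0.9],"angular":[0,0,0]},{"dp":[0,0,0.6],"angular":[0,0,0]},{"dp":[0,0,0],"angular":[0,0,0]},{"dp":[0,0,0],"angular":[0,0,0]}]'
```

```text
t: 39.7
tcp_pos: [0.6206, -0.1718, 0.052]
tool_rot: [0.701, 0.713, -0.0, -0.0]
force: [1.2, -0.8, 0.1]
finger_gap: 0.999
gripper_force: 0.0
t: 40.4
tcp_pos: [0.621, -0.1715, 0.0524]
tool_rot: [0.701, 0.713, 0.0, 0.0]
force: [0.2, 0.6, 3.8]
finger_gap: 0.687
gripper_force: 27.2
t: 41.1
tcp_pos: [0.6204, -0.1713, 0.1631]
tool_rot: [0.701, 0.713, -0.0, -0.0]
force: [-0.1, 0.9, -0.7]
finger_gap: 0.691
gripper_force: 27.1
```

```bash

python3 -m crank '[{"dp":[-1,0.9,0],"angular":[0,0,0]},{"dp":[-1,1,0],"angular":[0,0,0]},{"dp":[-1,1,0],"angular":[0,0,0]},{"dp":[-1,1,0],"angular":[0,0,0]},{"dp":[-0.73,1,0],"angular":[0,0,0]},{"dp":[0,1,0],"angular":[0,0,0]},{"dp":[0,1,0],"angular":[0,0,0]},{"dp":[0,0.08,0],"angular":[0,0,0]},{"dp":[0,0,0],"angular":[0,0,0]},{"dp":[0,0,-0.6],"angular":[0,0,0]},{"dp":[0,0,-0.6],"angular":[0,0,0]},{"dp":[0,0,-0.4],"angular":[0,0,0]},{"dp":[0,0,-0.2],"angular":[0,0,0]},{"dp":[0,0,0],"angular":[0,0,0]},{"dp":[0,0,0],"angular":[0,0,0]}]'
```

```text
t: 42.6
tcp_pos: [0.4791, 0.0373, 0.1091]
tool_rot: [0.701, 0.713, -0.0, 0.0]
force: [-0.8, 1.0, -0.1]
finger_gap: 0.69
gripper_force: 27.2
```

```bash

python3 -m crank '[{"dp":[0,0,-0.2],"angular":[0,0,0]},{"dp":[0,0,-0.1],"angular":[0,0,0]},{"dp":[0,0,-0.05],"angular":[0,0,0]},{"dp":[0,0,-0.04],"angular":[0,0,0]},{"dp":[0,0,-0.03],"angular":[0,0,0]},{"dp":[0,0,0],"angular":[0,0,0]}]';  python3 -m crank '[{"dp":[0,0,-0.03],"angular":[0,0,0]},{"dp":[0,0,0],"angular":[0,0,0]}]'
```

```text
t: 43.2
tcp_pos: [0.4788, 0.038, 0.0965]
tool_rot: [0.701, 0.713, 0.0, 0.0]
force: [-0.1, -0.8, -0.5]
finger_gap: 0.69
gripper_force: 27.2
t: 43.4
tcp_pos: [0.4789, 0.038, 0.0964]
tool_rot: [0.701, 0.713, 0.0, 0.0]
force: [-0.9, -0.3, 6.2]
finger_gap: 0.692
gripper_force: 27.7
```

```bash

python3 -m crank '[{"dp":[0,0,0],"angular":[0,0,0]},{"dp":[0,0,0],"angular":[0,0,0]},{"dp":[0,0,0],"angular":[0,0,0]},{"dp":[0,0,0.3],"angular":[0,0,0]},{"dp":[0,0,0.6],"angular":[0,0,0]},{"dp":[0,0,0.9],"angular":[0,0,0]},{"dp":[0,-0.3,0.3],"angular":[0,0,0]},{"dp":[0,-1,0],"angular":[0,0,8.5]},{"dp":[0,-1,0],"angular":[0,0,8.5]},{"dp":[0,-1,0],"angular":[0,0,8.5]},{"dp":[0,-1,0],"angular":[0,0,8.5]},{"dp":[0,0,0],"angular":[0,0,8.5]},{"dp":[0,0,0],"angular":[0,0,8.5]},{"dp":[0,0,0],"angular":[0,0,8.5]},{"dp":[0,0,0],"angular":[0,0,8.5]},{"dp":[0,0,0],"angular":[0,0,8.5]},{"dp":[0,0,0],"angular":[0,0,8.5]},{"dp":[0,0,0],"angular":[0,0,0]},{"dp":[0,0,0],"angular":[0,0,0]}]' 0.12 && python3 look.py | grep cell; python3 - <<'E'
from h import *
s=snap('top');cv2.imwrite('pics/tray.png',cv2.resize(s['image'][150:260,110:300],(760,440),interpolation=cv2.INTER_CUBIC))
E
```

```text
t: 45.3
tcp_pos: [0.4786, -0.0914, 0.1585]
tool_rot: [0.037, 0.999, -0.0, -0.0]
force: [-0.1, 0.5, 0.1]
finger_gap: 0.883
gripper_force: 0.0
cell 0 (0.4788, 0.038) [4.764e-01 3.820e-02 3.010e-02 9.350e-02 2.080e+02] [4.783e-01 3.780e-02 3.130e-02 9.050e-02 3.270e+02]
cell 1 (0.477, 0.126) [4.75e-01 1.26e-01 2.99e-02 9.40e-02 1.45e+02] [4.789e-01 1.243e-01 3.200e-02 9.100e-02 3.290e+02]
cell 2 (0.4752, 0.214) None [4.754e-01 2.145e-01 2.650e-02 8.280e-02 2.800e+02]
cell 3 (0.5668, 0.04) [5.658e-01 4.050e-02 3.050e-02 9.410e-02 2.010e+02] [5.684e-01 3.960e-02 3.070e-02 9.090e-02 3.560e+02]
cell 4 (0.565, 0.128) [5.609e-01 1.282e-01 2.510e-02 8.270e-02 2.500e+02] [5.632e-01 1.273e-01 2.730e-02 8.300e-02 3.210e+02]
cell 5 (0.5632, 0.216) [5.463e-01 2.247e-01 2.530e-02 8.280e-02 2.310e+02] [5.472e-01 2.240e-01 2.590e-02 8.300e-02 2.980e+02]
```

View pics/tray.png

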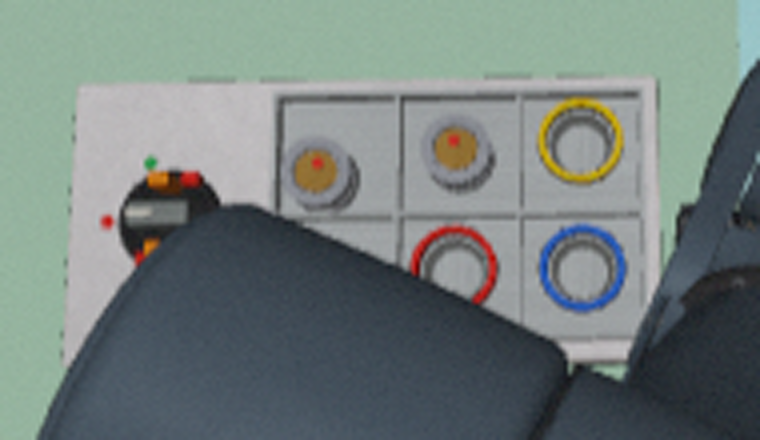

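The picture shows all six items in their cells. The holder in cell 5 (crop (318,172)) was knocked about 18 mm off centre, so I'll recentre it with the fingers along y.

```bash

python3 -m crank '[{"dp":[0.3,1,0],"angular":[0,0,0]},{"dp":[0.3,1,0],"angular":[0,0,0]},{"dp":[0.3,1,0],"angular":[0,0,0]},{"dp":[0.3,1,0],"angular":[0,0,0]},{"dp":[0.3,1,0],"angular":[0,0,0]},{"dp":[0.3,1,0],"angular":[0,0,0]},{"dp":[0.3,1,0],"angular":[0,0,0]},{"dp":[0.21,1,0],"angular":[0,0,0]},{"dp":[0,1,0],"angular":[0,0,0]},{"dp":[0,1,0],"angular":[0,0,0]},{"dp":[0,0.55,0],"angular":[0,0,0]},{"dp":[0,0,0],"angular":[0,0,0]},{"dp":[0,0,0],"angular":[0,0,0]}]' 0.15 40 && python3 -m crank '[{"dp":[0,0,-0.7],"angular":[0,0,0]},{"dp":[0,0,-0.8],"angular":[0,0,0]},{"dp":[0,0,-0.6],"angular":[0,0,0]},{"dp":[0,0,-0.4],"angular":[0,0,0]},{"dp":[0,0,-0.1],"angular":[0,0,0]},{"dp":[0,0,0],"angular":[0,0,0]},{"dp":[0,0,0],"angular":[0,0,0]}]'
```

```text
t: 46.75
tcp_pos: [0.5479, 0.2248, 0.1585]
tool_rot: [0.035, 0.999, -0.0, -0.0]
force: [0.0, -0.2, -0.8]
finger_gap: 0.85
gripper_force: 0.0
t: 47.45
tcp_pos: [0.5489, 0.2252, 0.0814]
tool_rot: [0.035, 0.999, 0.0, 0.001]
force: [0.1, 0.1, 0.6]
finger_gap: 0.851
gripper_force: 0.0
```

```bash

python3 -m crank '[{"dp":[0,0,0],"angular":[0,0,0]},{"dp":[0,0,0],"angular":[0,0,0]},{"dp":[0,0,0],"angular":[0,0,0]},{"dp":[0,0,0],"angular":[0,0,0]},{"dp":[0,0,0],"angular":[0,0,0]},{"dp":[0,0,0],"angular":[0,0,0]},{"dp":[0,0,0.2],"angular":[0,0,0]},{"dp":[0.16,-0.1,0],"angular":[0,0,0]},{"dp":[0.16,-0.1,0],"angular":[0,0,0]},{"dp":[0.16,-0.1,0],"angular":[0,0,0]},{"dp":[0,0,0],"angular":[0,0,0]},{"dp":[0,0,-0.08],"angular":[0,0,0]},{"dp":[0,0,-0.06],"angular":[0,0,0]},{"dp":[0,0,-0.04],"angular":[0,0,0]},{"dp":[0,0,-0.02],"angular":[0,0,0]},{"dp":[0,0,0],"angular":[0,0,0]}]' 1 40
```

```text
t: 49.05
tcp_pos: [0.562, 0.2163, 0.0818]
tool_rot: [0.035, 0.999, -0.0, -0.0]
force: [-2.9, -2.3, 7.9]
finger_gap: 0.568
gripper_force: 42.6
```

```bash

python3 -m crank '[{"dp":[0,0,0],"angular":[0,0,0]},{"dp":[0,0,0],"angular":[0,0,0]},{"dp":[0,0,0],"angular":[0,0,0]},{"dp":[0,0,0.3],"angular":[0,0,0]},{"dp":[0,0,0.6],"angular":[0,0,0]},{"dp":[0,0,0.9],"angular":[0,0,0]},{"dp":[0,0,0.9],"angular":[0,0,-8.5]},{"dp":[-0.4,1,0],"angular":[0,0,-8.5]},{"dp":[-0.4,1,0],"angular":[0,0,-8.5]},{"dp":[-0.4,1,0],"angular":[0,0,-8.5]},{"dp":[-0.3,1,0],"angular":[0,0,-8.5]},{"dp":[0,0,0],"angular":[0,0,-8.5]},{"dp":[0,0,0],"angular":[0,0,-8.5]},{"dp":[0,0,0],"angular":[0,0,-8.5]},{"dp":[0,0,0],"angular":[0,0,-8.5]},{"dp":[0,0,0],"angular":[0,0,-8.5]},{"dp":[0,0,0],"angular":[0,0,0]},{"dp":[0,0,0],"angular":[0,0,0]}]' 0.2 30 && python3 look.py | grep cell
```

```text
t: 50.85
tcp_pos: [0.5176, 0.3364, 0.1619]
tool_rot: [0.7, 0.714, 0.0, 0.0]
force: [-0.7, -0.2, 0.4]
finger_gap: 0.801
gripper_force: 0.0
cell 0 (0.4788, 0.038) [4.764e-01 3.780e-02 2.990e-02 9.370e-02 2.000e+02] [4.778e-01 3.730e-02 3.180e-02 9.100e-02 3.310e+02]
cell 1 (0.477, 0.126) [4.753e-01 1.261e-01 2.980e-02 9.390e-02 2.080e+02] [4.775e-01 1.259e-01 3.130e-02 9.090e-02 3.270e+02]
cell 2 (0.4752, 0.214) [4.724e-01 2.148e-01 2.500e-02 8.280e-02 2.580e+02] [4.742e-01 2.150e-01 2.640e-02 8.270e-02 2.780e+02]
cell 3 (0.5668, 0.04) [5.659e-01 3.980e-02 3.030e-02 9.380e-02 2.050e+02] [5.691e-01 3.900e-02 3.100e-02 9.120e-02 3.570e+02]
cell 4 (0.565, 0.128) [5.616e-01 1.277e-01 2.510e-02 8.250e-02 2.480e+02] [5.634e-01 1.274e-01 2.720e-02 8.310e-02 3.190e+02]
cell 5 (0.5632, 0.216) [5.581e-01 2.174e-01 2.500e-02 8.300e-02 2.480e+02] [5.602e-01 2.156e-01 2.690e-02 8.290e-02 3.210e+02]
```

```bash

python3 -m crank '[{"dp":[0,0,0],"angular":[0,0,0]},{"dp":[0,0,0],"angular":[0,0,0]},{"dp":[0,0,-0.7],"angular":[0,0,0]},{"dp":[0,0,-0.8],"angular":[0,0,0]},{"dp":[0,0,-0.7],"angular":[0,0,0]},{"dp":[0,0,-0.5],"angular":[0,0,0]},{"dp":[0,0,-0.2],"angular":[0,0,0]},{"dp":[0,0,0],"angular":[0,0,0]}]' 0 && python3 -m crank '[{"dp":[0,0,0],"angular":[0,0,0]},{"dp":[0,0,0],"angular":[0,0,0]},{"dp":[0,0,0],"angular":[0,0,0]},{"dp":[0,0,0],"angular":[0,0,0]},{"dp":[0,0,0],"angular":[0,0,0]},{"dp":[0,0,0],"angular":[0,0,0]},{"dp":[0,0,0],"angular":[0,0,0]},{"dp":[0,0,0],"angular":[0,0,0]}]' 1 30
```

```text
t: 51.75
tcp_pos: [0.5172, 0.3363, 0.0738]
tool_rot: [0.701, 0.713, -0.001, -0.0]
force: [-1.0, 0.6, 0.3]
finger_gap: 0.998
gripper_force: 0.0
t: 52.55
tcp_pos: [0.5181, 0.3369, 0.0771]
tool_rot: [0.701, 0.713, 0.001, 0.0]
force: [-0.8, -0.2, 8.1]
finger_gap: 0.432
gripper_force: 30.1
```

```bash

python3 -m crank '[{"dp":[0,0,0],"angular":[0,0,-5]},{"dp":[0,0,0],"angular":[0,0,-5]},{"dp":[0,0,0],"angular":[0,0,-5]},{"dp":[0,0,0],"angular":[0,0,-5]},{"dp":[0,0,0],"angular":[0,0,-5]},{"dp":[0,0,0],"angular":[0,0,-5]},{"dp":[0,0,0],"angular":[0,0,-5]},{"dp":[0,0,0],"angular":[0,0,-5]},{"dp":[0,0,0],"angular":[0,0,-5]},{"dp":[0,0,0],"angular":[0,0,-5]},{"dp":[0,0,0],"angular":[0,0,-5]},{"dp":[0,0,0],"angular":[0,0,-5]},{"dp":[0,0,0],"angular":[0,0,-5]},{"dp":[0,0,0],"angular":[0,0,-3]},{"dp":[0,0,0],"angular":[0,0,0]},{"dp":[0,0,0],"angular":[0,0,0]}]'
```

```text
t: 54.15
tcp_pos: [0.5185, 0.3366, 0.0771]
tool_rot: [0.98, 0.199, 0.001, -0.0]
force: [-1.6, -0.4, 9.3]
finger_gap: 0.437
gripper_force: 30.0
```

```bash

python3 -m crank '[{"dp":[0,0,0],"angular":[0,0,0]},{"dp":[0,0,0],"angular":[0,0,0]},{"dp":[0,0,0],"angular":[0,0,0]},{"dp":[0,0,0],"angular":[0,0,0]},{"dp":[0,0,0.4],"angular":[0,0,0]},{"dp":[0,0,0.8],"angular":[0,0,0]},{"dp":[0,0,1],"angular":[0,0,0]},{"dp":[0,0,1],"angular":[0,0,0]},{"dp":[-0.2,1,1],"angular":[0,0,0]},{"dp":[-0.4,1,0],"angular":[0,0,0]},{"dp":[-0.4,1,0],"angular":[0,0,0]},{"dp":[-0.4,1,0],"angular":[0,0,0]},{"dp":[-0.4,1,0],"angular":[0,0,0]},{"dp":[-0.4,1,0],"angular":[0,0,0]},{"dp":[0,0,0],"angular":[0,0,0]},{"dp":[0,0,0],"angular":[0,0,0]}]' 0 && python3 look.py | grep cell; python3 - <<'E'
from h import *
s=snap('top');cv2.imwrite('pics/final.png',cv2.resize(s['image'][150:260,110:300],(760,440),interpolation=cv2.INTER_CUBIC))
E
```

```text
t: 55.75
tcp_pos: [0.4509, 0.5169, 0.2012]
tool_rot: [0.98, 0.2, 0.0, 0.0]
force: [1.0, -0.1, 0.6]
finger_gap: 1.001
gripper_force: 0.0
cell 0 (0.4788, 0.038) [4.766e-01 3.820e-02 2.990e-02 9.340e-02 2.070e+02] [4.792e-01 3.800e-02 3.100e-02 9.130e-02 3.300e+02]
cell 1 (0.477, 0.126) [4.754e-01 1.260e-01 2.980e-02 9.390e-02 2.080e+02] [4.774e-01 1.239e-01 3.170e-02 9.010e-02 3.200e+02]
cell 2 (0.4752, 0.214) [4.725e-01 2.147e-01 2.520e-02 8.310e-02 2.590e+02] [4.744e-01 2.147e-01 2.650e-02 8.290e-02 2.760e+02]
cell 3 (0.5668, 0.04) [5.66e-01 4.04e-02 3.03e-02 9.33e-02 2.10e+02] [5.675e-01 3.920e-02 3.140e-02 9.120e-02 3.540e+02]
cell 4 (0.565, 0.128) [5.613e-01 1.278e-01 2.520e-02 8.300e-02 2.500e+02] [5.641e-01 1.281e-01 2.630e-02 8.290e-02 3.170e+02]
cell 5 (0.5632, 0.216) [5.582e-01 2.173e-01 2.520e-02 8.300e-02 2.530e+02] [5.596e-01 2.160e-01 2.660e-02 8.310e-02 3.200e+02]
```

View pics/final.png

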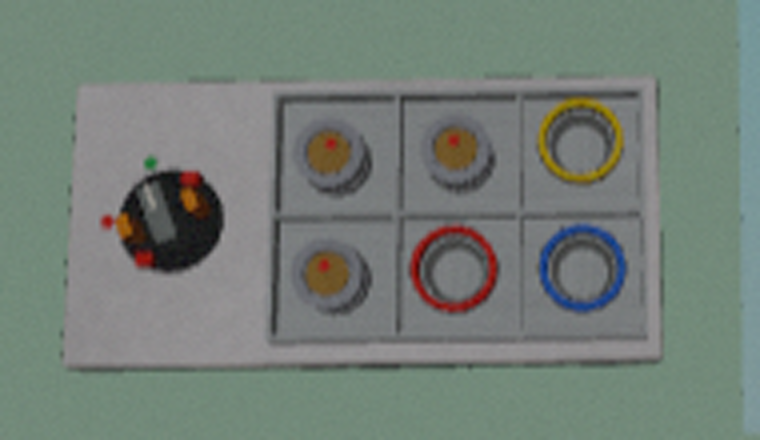

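All six items are centred, and the dial pointer (crop (150,190)) points at the green dot (150,162). I'll check the angle numerically before handing in.

```bash
python3 - <<'E'
from h import *
def ang(s):
    W=cloud(s);hsv=cv2.cvtColor(s['image'],cv2.COLOR_BGR2HSV)
    o=(cv2.inRange(hsv,(8,150,80),(22,255,255))>0)&(W[...,2]>.073)&(np.hypot(W[...,0]-.517,W[...,1]-.337)<.045)
    p=W[o][:,:2]; _,l,c=cv2.kmeans(p.astype(np.float32),2,None,(3,50,1e-5),5,cv2.KMEANS_PP_CENTERS)
    d=c[0]-c[1]; return np.degrees(np.arctan2(d[1],d[0]))%180,np.linalg.norm(d)
for n in('top','scene'): print(n,ang(dict(np.load(n+'0.npz'))),ang(snap(n)))
E
```

```text
top (np.float32(0.5471881), np.float32(0.048257463)) (np.float32(113.39007), np.float32(0.048732307))
scene (np.float32(1.3870392), np.float32(0.048229612)) (np.float32(111.33583), np.float32(0.04742519))
```

```bash
python3 -c "
from station import order;print(order.sign_off())"
```

```text
the job is handed in; nothing more can be done
None
```

I loaded all three cups and all three holders, one to a cell, upright and near the middle (within about 4 mm by camera). The dial is turned to the green dot at about 1.2 rad and released, and the job is handed in; sign-off gave no verdict.

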